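# Rock the angle gauge on a carving blank to the set angle and hold it

### The job

Lift the angle gauge by its black grip out of its slot in the wooden tool stand and set the middle of its foot gently and about level on the rounded crown of the rough-hewn block in the vice, dial upright and facing along the crown's ridge. Then rock it on the crown until the swinging red pointer settles inside the green band on the dial, and finish while holding it there in the gripper, its foot still bearing on the crown and on nothing else, ready for the saw line to be pencilled. Leave everything else on the table where it is.

Things in the scene. Friction and masses are not known exactly. Their poses are not given: they have to be found in the camera images.
- gauge: yellow angle gauge with a round white dial on both faces, 0.25 to 0.4 kg, 152 mm tall. Origin under the middle of its flat foot. z up from the foot, y along the foot, x along the dial's axis. Foot: aluminium bar 30 (x) x 120 (y) x 16 (z) mm. Round case 100 mm across and 26 mm thick, centred 64 mm above the foot's underside. It starts upright in the stand's wider slot
- gauge_foot (a point): the middle of the underside of the gauge's foot; same axes as the gauge
- gauge_grip (a point): centre of the black grip block on top of the gauge's case: 26 (x) x 36 (y) x 42 (z) mm, from 110 to 152 mm above the foot's underside, this point at 131 mm; the case's top is at 114 mm. Same axes as the gauge
- pointer (a joint): angle (rad) of the red pointer from the gauge's z axis, turning about the gauge's +x axis, so positive leans to the gauge's -y. It hangs freely on a counterweight and swings for about 1.5 s before it settles plumb, pointing up: it reads 0 with the foot level and +a when the gauge is rocked by a about its -x axis (its +y end down)
- mark (a joint): angle (rad) of the middle of the green band on the dial, measured as the pointer's; preset between 0.20 and 0.38 and fixed for the job. The band reaches 0.065 rad either side
- pointer_tip (a point): tip of the red pointer, 43 mm from the dial's centre; z along the pointer
- mark_tip (a point): outer end of the green band on the dial, 43 mm from the dial's centre; z along the band
- block: rough-hewn pale wood carving blank, 56 (x) x 92 (y) mm, fixed in the vice. Its top is a rounded ridge along its x axis: radius 28 mm, with flanks falling at 36 degrees on either side and a brown knot on one of them. Origin on the table under the crown; z up
- crown (a point): the highest point of the block's crown, over the middle of the block, 135 mm above the table; the crown's centre of curvature lies 28 mm under it. Same axes as the block
- vice: blue bench vice on a round rubber suction base, fixed, jaws 100 mm wide along its y, tops 87 mm above the table, closing along its x on the block; screw and T-handle reach 150 mm to its -x side. Origin on the table under the block, axes as the block's
- stand: beech tool stand, 107 (x) x 150 (y) x 46 (z) mm, fixed. The gauge's slot is 36 mm wide, 130 mm long along y, centred 18 mm to +x of the stand's origin, its floor 12 mm above the table; the try square stands in the narrower slot, 36 mm to -x. Origin on the table at the middle
- square: try square, wooden stock 100 mm long with an upright steel blade reaching 122 mm above its underside, standing in the stand's narrow slot; origin under its stock; leave alone
- offcut: pine timber offcut 140 x 45 x 70 mm lying on the table; origin under its middle; leave alone
- mallet: carver's mallet standing on its head, 84 mm across, 240 mm tall; origin under it; leave alone
- speaker: black round speaker, 74 mm across, 176 mm tall; origin under it; leave alone
- red_paint: red paint bottle, 56 mm across, 160 mm tall; origin under it; leave alone
- yellow_paint: yellow paint bottle, 56 mm across, 160 mm tall; origin under it; leave alone
- brush_pot: white pot of brushes, 80 mm across, about 205 mm tall with the brushes; origin under it; leave alone
- phone: phone lying flat, 72 x 148 x 9 mm; origin under it; leave alone
Mind the look-alikes: they are no part of the job. Of the things that look like the gauge, the middle-sized one is meant.

How it is judged:
By the outcome, as a careful person would: the job done as asked, in the order asked, and still so for the second after the job is handed in, while the arm keeps its last pose, push and grip.
It also fails if it takes over 59 s, if anything falls off the work surface, if the arm or the gripper's body presses on something with over 40 N, if the wrist force passes 120 N, or if a joint passes its speed limit or range.

### The arm

A 6-joint arm with a two-finger parallel gripper is mounted at the origin on the work surface. World frame = base frame: x ahead of the robot, y to its left, z up, the work surface at z = 0. Lengths are in mm, angles in degrees, forces in N, time in s.
With the tool pointing down it reaches from about 225 to 725 mm from the base axis. Payload 3.1 kg.
Tool frame: the origin (TCP) lies at the very end of the fingers, on their centre line; the grasp point (between the pads) lies 19 mm behind it; x points along the fingers, y is the direction in which the jaws open and shut, and the axes are right-handed (so a half turn about x gives the same grasp; the last joint's range is limited). The gripper opens to 85 mm and grips with 20 to 120 N. Pads are 22 mm wide; open, the fingers measure 114 mm over their backs; the gripper's body (76 mm by 85 mm) begins 54 mm behind the grasp point. The pads swing forward as they close: fully open they stand 13 mm farther back than shut.
Start: joints at [68.996, 2.75, 5.684, 92.934, 0, 82.678], TCP at [124.19, 510.092, 231.312] pointing down, gripper open.
Joint ranges: [-166.93, 166.93], [-56.73, 111.36], [-69.38, 81.34], [-121.58, 131.49], [-85.45, 84.26], [-180, 180]. Speed limits (degrees/s): [159.86, 159.86, 180, 180, 180, 180].

### API

Orientations are given as a 3x3 rotation matrix whose columns are the frame's x, y, z axes.
In Python, from workcell import monitor, get_image, camera_info, job gives the robot as it stands.
- The arm moves only by the tool carry_out, never from a script. Its argument "motion" is a list of rows, each a list of 3 entries, a list of its own where there are three numbers: the shift along the world's x, y, z in mm, then the turn about the world's z in degrees, then the closure in counts, from 0 (fully open) to 255 (shut). In form: [[[x, y, z], twist, gripper], ...]. A call has 1 to 5 rows; each row is the pose to reach, as a shift and turn from the pose commanded when the call began; what a row does not reach only later rows make up. A row lasts 1/8 s, in which the tool goes at most 62.5 mm and 10.7 degrees, less where a joint would pass 70% of its speed; a pose out of reach is approached as far as the arm can. A call with a gripper value outside its range is refused whole. The fingers move at their own pace and stop on an object; "force" is the grip in N (left out, the last holds). Time passes only in rows, so rows that repeat a pose let the fingers close. It gives the time, the measured TCP pose, the force and the opening at its end, in the units of the state.
- monitor.observe(): the state, without advancing time (a new reading comes with each control period).
- get_image(name): name is "scene" or "top"; returns (picture, depth): 480x640x3 uint8, blue, green, red; 480x640 float32, mm along the optical axis (not along the pixel's ray), 0 where there is no reading.
- camera_info(name): a dict with "fx", "fy", "cx", "cy" (pixels), "R" (3x3) and "t" (3): a world point X has camera coordinates R X + t. Camera axes: x right, y down, z forward; pixel columns grow to the right and rows downward; lengths in mm; the calibration is good to about 2 mm. A picture is of the moment at which its call begins. camera_info takes no time and is no camera call.
- job.finish_job(): hands the job in, once; it reports no verdict.
The state is a dict: "time": time; "joint_positions": joint angles; "qd": joint speeds; "effort": joint torques, N m; "eef_pos": TCP position; "eef_rot": TCP orientation; "contact_force": force on the tool from outside, world axes, zero at the start; "wrist_torque": the same for the moment, N m; "opening": finger opening in mm.
Only numpy, scipy, OpenCV 4.12 (cv2) and the standard library are available. Lean on these libraries where they do the work, as an engineer would, in place of code of your own. Each camera call takes 0.05 s, during which the arm holds its last target. There are 200 camera calls.

## Working session

There is one attempt and no reset: what is moved stays moved. The work goes in short steps, Python scripts to look and compute and a tool call to move; the robot and the scene stay as the last step left them, time stands still between calls to the robot, and variables do not carry over. Pictures are saved under pics/ and viewed, about 8 in all and at most 12, crops included, and the job is handed in when it is done.

Besides the shell and the picture viewer there is one more tool, called by a JSON object that holds its "op" and its "data", one argument or row to a line. carry_out: Moves the arm, as the interface text tells. Its arguments: {"type":"object","properties":{"motion":{"type":"array"},"force":{"type":"number"}},"required":["motion"]}

```bash
ls; mkdir -p pics; cat > h.py <<'E'
import numpy as np, cv2
from workcell import monitor, get_image, camera_info, job
np.set_printoptions(precision=3, suppress=True)
def world(name, u, v, d):
    c=camera_info(name); R=np.array(c["R"]);t=np.array(c["t"])
    p=np.stack([(np.asarray(u)-c["cx"])/c["fx"]*d,(np.asarray(v)-c["cy"])/c["fy"]*d,np.asarray(d)*1.0],-1)
    return (p-t)@R
def pix(name,X):
    c=camera_info(name); p=np.array(c["R"])@np.array(X,float)+np.array(c["t"])
    return np.array([c["fx"]*p[0]/p[2]+c["cx"],c["fy"]*p[1]/p[2]+c["cy"]])
def cloud(name,depth):
    v,u=np.mgrid[0:480,0:640]
    return world(name,u,v,depth)
E
python3 - <<'E'
from h import *
for n in("scene","top"):
    im,d=get_image(n); cv2.imwrite(f"pics/{n}0.png",im); np.save(f"pics/{n}0.npy",d); c=camera_info(n); print(n,c["fx"],np.array(c["R"]),-np.array(c["R"]).T@np.array(c["t"]))
s=monitor.observe(); print(s)
E
```

```text
pics
scene 560.0680965627313 [[ 0.749  0.662 -0.016]
 [ 0.505 -0.586 -0.634]
 [-0.43   0.467 -0.773]] [1239.777 -759.035 1380.257]
top 587.8464517301505 [[ 0.017 -1.     0.002]
 [-0.98  -0.017 -0.198]
 [ 0.198  0.002 -0.98 ]] [ 295.243   -4.094 1416.858]
{'time': 0.1, 'joint_positions': array([68.994,  2.79 ,  5.6  , 92.933,  0.001, 82.678]), 'qd': array([ 0.07 ,  0.052,  0.24 , -0.019,  0.048, -0.015]), 'effort': array([  0.002, -33.985,  32.094,   0.016,  -0.   ,  -0.   ]), 'eef_pos': array([124.002, 509.576, 230.218]), 'eef_rot': array([[-0.001,  0.237,  0.972],
       [-0.002,  0.972, -0.237],
       [-1.   , -0.002, -0.   ]]), 'contact_force': array([ 0.27 , -0.537,  0.708]), 'wrist_torque': array([0.05 , 0.065, 0.037]), 'opening': 85.22328093883898}
```

View pics/scene0.png

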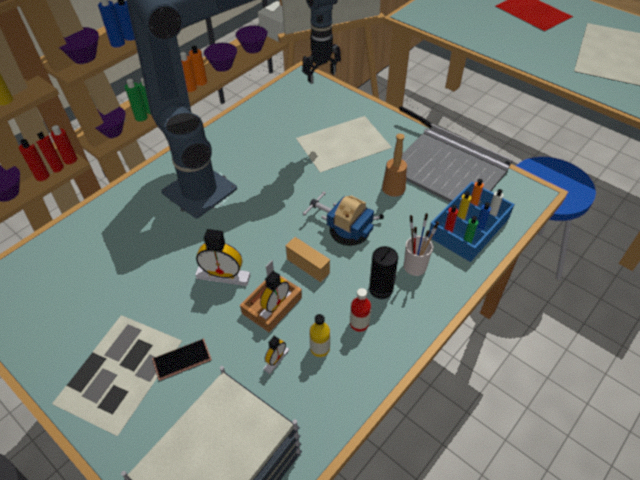

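View pics/top0.png

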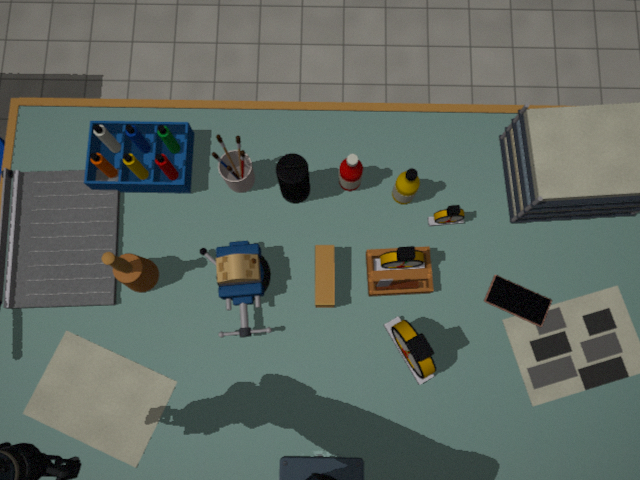

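The middle-sized gauge candidates in the scene view are: a large one at (218,258), one in the stand at (275,295) and a small one at (275,350). The gauge in the stand's slot fits the description, being both middle-sized and in the slot. I'll confirm it in an enlarged crop together with the block.

```bash
python3 - <<'E'
from h import *
s=cv2.imread("pics/scene0.png");t=cv2.imread("pics/top0.png")
f=lambda im,x,y,w,h,k:cv2.resize(im[y:y+h,x:x+w],None,fx=k,fy=k,interpolation=cv2.INTER_CUBIC)
a=f(s,235,250,80,60,5); b=f(s,310,180,80,60,5); c=f(t,360,235,80,60,5); e=f(t,200,235,80,60,5)
cv2.imwrite("pics/c0.png",np.vstack([np.hstack([a,b]),np.hstack([c,e])]))
for n in("scene","top"):
    d=np.load(f"pics/{n}0.npy"); im=cv2.imread(f"pics/{n}0.png"); P=cloud(n,d); hsv=cv2.cvtColor(im,cv2.COLOR_BGR2HSV).astype(int)
    ok=d>0
    # black grip in stand: dark points near stand, z>115
    roi=np.zeros(d.shape,bool)
    if n=="scene": roi[255:335,235:315]=1
    else: roi[235:305,360:440]=1
    g=ok&roi&(hsv[...,2]<60)&(P[...,2]>130); print(n,"grip",g.sum(),P[g].mean(0),P[g].min(0),P[g].max(0))
    g=ok&roi&(P[...,2]>30)&(P[...,2]<56); print("stand",g.sum(),P[g].min(0),P[g].max(0))
    g=ok&(P[...,2]>100)&(P[...,2]<150)&(abs(P[...,0]-300)<300)
    roi[:]=0
    if n=="scene": roi[180:250,310:390]=1
    else: roi[235:305,205:275]=1
    w=ok&roi&(P[...,2]>100)&(P[...,2]<145); Q=P[w]; print("block",w.sum(),Q.min(0),Q.max(0),Q.mean(0))
E
```

```text
scene grip 190 [ 550.554 -182.715  154.767] [ 531.864 -199.     130.816] [ 561.626 -162.352  170.829]
stand 1133 [ 390.52  -256.806   30.055] [585.773 -17.16   55.793]
block 485 [482.492 145.804 100.118] [548.223 244.774 142.653] [518.809 184.765 121.758]
top grip 242 [ 542.441 -177.417  159.778] [ 485.704 -197.783  130.022] [ 556.923 -126.747  169.801]
stand 1813 [ 467.06  -257.882   30.012] [ 582.872 -101.241   55.868]
block 1102 [480.098 145.439 100.172] [546.244 244.984 141.255] [511.131 193.012 123.232]
```

View pics/c0.png

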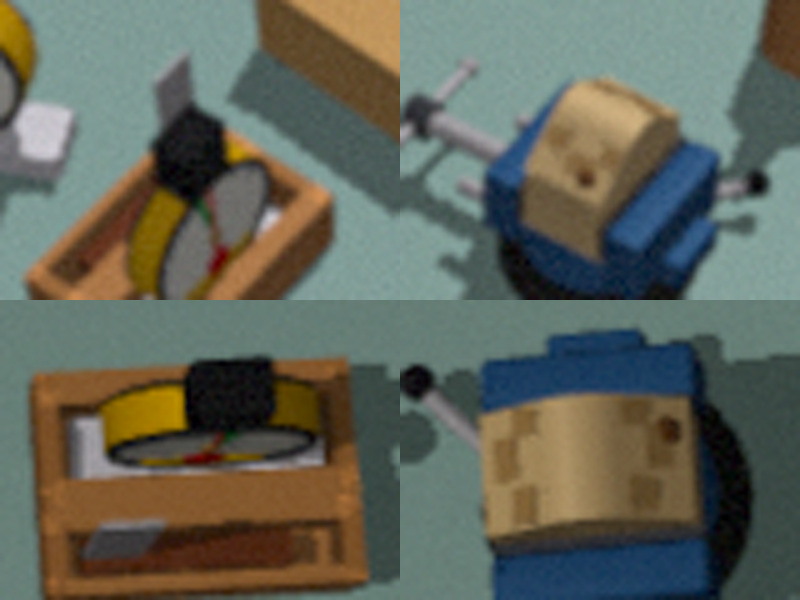

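The crops confirm it: the middle-sized gauge stands in the stand's wide slot, with its pointer upright and the green band to the left on the face towards world +x. So the gauge's x is about world +x and its y about world +y. The knot is on the block's world −y flank (top-crop ~(668,430)), and the rock goes towards +y, which is the clear flank. Next I measure the yaw and centres.

```bash
python3 - <<'E'
from h import *
def rect(p,l):
    r=cv2.minAreaRect(p[:,:2].astype(np.float32)); print(l,len(p),np.array(r[0]),np.array(r[1]),r[2])
for n in("top","scene"):
    d=np.load(f"pics/{n}0.npy"); im=cv2.imread(f"pics/{n}0.png"); P=cloud(n,d); X,Y,Z=P[...,0],P[...,1],P[...,2]
    V=im.max(2)
    near=(d>0)&(X>440)&(X<600)&(Y<-90)&(Y>-270)
    er=lambda m:m
    m=near&(Z>39)&(Z<50)&(im[...,2]>im[...,0]*1.5); m=cv2.morphologyEx(m.astype(np.uint8),cv2.MORPH_OPEN,np.ones((3,3)))>0
    rect(P[m],n+" stand")
    m=near&(Z>157)&(Z<172)&(V<60); rect(P[m],n+" griptop"); print(np.median(P[m],0))
    b=(d>0)&(X>460)&(X<570)&(Y>130)&(Y<260)&(Z>95)&(Z<145)&(im[...,2]>im[...,0].astype(int)+20)
    b=cv2.morphologyEx(b.astype(np.uint8),cv2.MORPH_OPEN,np.ones((3,3)))>0
    rect(P[b],n+" block")
    Q=P[b]
    # ridge fit: z = a - (s^2)/(2*28) near crown, s=(y-y0)-k(x-xm)
    from scipy.optimize import least_squares
    q=Q[Q[:,2]>128]; xm=q[:,0].mean()
    def prof(p,q):
        s=np.abs((q[:,1]-p[0]-np.tan(p[1])*(q[:,0]-513))*np.cos(p[1])); sf=28*np.sin(np.radians(36))
        return np.where(s<sf,p[2]-28+np.sqrt(np.maximum(28**2-np.minimum(s,sf)**2,0)),p[2]-28+28*np.cos(np.radians(36))-(s-sf)*np.tan(np.radians(36)))
    q=Q[Q[:,2]>105]
    r=least_squares(lambda p:prof(p,q)-q[:,2],[192,0.01,135],loss="soft_l1"); print("ridge y@x513",r.x[0],"yaw",np.degrees(r.x[1]),"z",r.x[2],"rms",np.std(r.fun), "x range",np.percentile(q[:,0],[1,99]))
# colours for dial
E
```

```text
top stand 896 [ 524.991 -179.203] [106.924 150.787] 4.349681854248047
top griptop 191 [ 544.443 -179.945] [26.051 36.046] 3.314997434616089
[ 544.834 -178.36   164.181]
top block 1109 [512.476 195.33 ] [57.311 94.463] 6.461619853973389
ridge y@x513 194.9599523389732 yaw 6.333401126318879 z 134.95573926932684 rms 3.836880905663593 x range [482.286 542.427]
scene stand 430 [ 527.74  -177.892] [108.628 154.347] 3.8414390087127686
scene griptop 110 [ 547.209 -179.748] [27.251 36.115] 6.941801071166992
[ 547.409 -180.669  162.932]
scene block 505 [512.909 194.917] [62.115 96.019] 7.444853782653809
ridge y@x513 196.61584748016475 yaw 2.972285513466391 z 134.13685111017966 rms 6.328400146269791 x range [484.129 544.717]
```

{"op": "carry_out", "data": {
  "motion": [
    [[30, -50, 15], -10, 60],
    [[60, -100, 30], -20, 120],
    [[90, -150, 40], -30, 120],
    [[120, -200, 40], -40, 120],
    [[150, -250, 40], -50, 120]
  ],
  "force": 25
}}

```text
time: 0.72
eef_pos: [274.8, 258.5, 271.1]
eef_rot: [[0.001, 0.899, 0.439], [0.0, 0.439, -0.899], [-1.0, 0.001, 0.0]]
contact_force: [1.5, 0.0, 1.2]
opening: 45.4
```

{"op": "carry_out", "data": {
  "motion": [
    [[30, -50, 0], -10, 120],
    [[60, -100, 0], -20, 120],
    [[90, -150, 0], -22, 120],
    [[120, -200, 0], -22, 120],
    [[150, -250, 0], -22, 120]
  ]
}}

```text
time: 1.35
eef_pos: [424.7, 8.3, 270.9]
eef_rot: [[-0.0, 0.997, 0.075], [0.0, 0.075, -0.997], [-1.0, -0.0, -0.0]]
contact_force: [0.9, -0.1, 0.2]
opening: 45.2
```

{"op": "carry_out", "data": {
  "motion": [
    [[30, -50, 0], 0, 120],
    [[60, -100, 0], 0, 120],
    [[100, -160, 0], 0, 120],
    [[121, -190, -40], 0, 120],
    [[121, -190, -40], 0, 120]
  ]
}}

```text
time: 1.98
eef_pos: [543.9, -181.7, 224.8]
eef_rot: [[-0.009, 0.997, 0.072], [0.004, 0.072, -0.997], [-1.0, -0.009, -0.005]]
contact_force: [-0.3, 0.3, -0.6]
opening: 45.0
```

{"op": "carry_out", "data": {
  "motion": [
    [[0, 0, -30], 0, 120],
    [[0, 0, -60], 0, 120],
    [[0, 0, -60], 0, 120]
  ]
}}

```text
time: 2.35
eef_pos: [542.9, -178.1, 168.9]
eef_rot: [[-0.006, 0.997, 0.076], [0.003, 0.076, -0.997], [-1.0, -0.005, -0.003]]
contact_force: [-0.1, 0.6, 0.2]
opening: 45.1
```

```bash
python3 - <<'E'
from h import *
f=lambda im,x,y,w,h,k:cv2.resize(im[y:y+h,x:x+w],None,fx=k,fy=k,interpolation=cv2.INTER_CUBIC)
a,da=get_image("scene");b,db=get_image("top")
cv2.imwrite("pics/c1.png",np.hstack([f(a,235,230,80,90,5),f(b,360,205,80,90,5)]))
s=monitor.observe();print(s["eef_pos"],s["eef_rot"])
E
```

```text
[ 545.1   -179.235  172.502] [[ 0.001  0.997  0.076]
 [-0.     0.076 -0.997]
 [-1.     0.001  0.   ]]
```

View pics/c1.png

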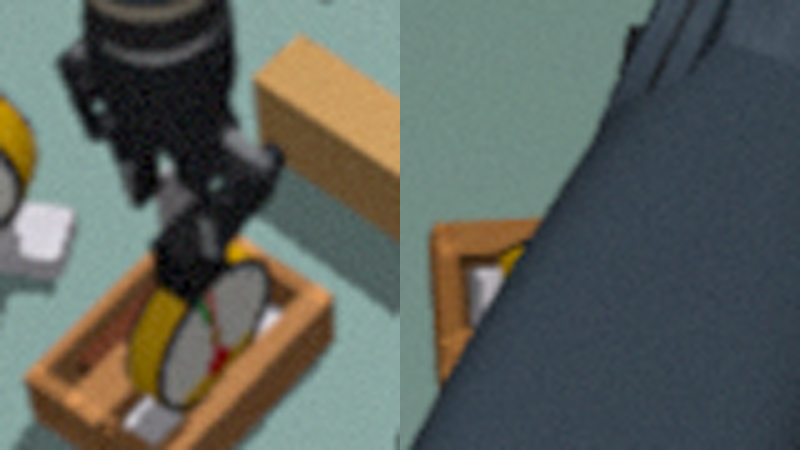

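The jaws straddle the grip. The scene crop shows the fingers above the black grip at ~(190,240), clear of the square. I'll descend and close.

{"op": "carry_out", "data": {
  "motion": [
    [[0, 0, -30], 0, 120],
    [[0, 0, -43], 0, 120],
    [[0, 0, -43], 0, 120],
    [[0, 0, -43], 0, 255],
    [[0, 0, -43], 0, 255]
  ],
  "force": 40
}}

```text
time: 3.08
eef_pos: [545.9, -180.3, 129.9]
eef_rot: [[0.002, 0.997, 0.075], [-0.001, 0.075, -0.997], [-1.0, 0.002, 0.001]]
contact_force: [-1.3, 0.3, 1.5]
opening: 25.5
```

{"op": "carry_out", "data": {
  "motion": [
    [[0, 0, 0], 0, 255],
    [[0, 0, 0], 0, 255],
    [[0, 0, 0], 0, 255]
  ]
}}

```text
time: 3.45
eef_pos: [545.9, -180.3, 129.9]
eef_rot: [[0.002, 0.997, 0.075], [-0.001, 0.075, -0.997], [-1.0, 0.002, 0.001]]
contact_force: [-1.1, 0.3, 5.7]
opening: 25.6
```

{"op": "carry_out", "data": {
  "motion": [
    [[0, 0, 8], 0, 255],
    [[0, 0, 20], 0, 255],
    [[0, 0, 40], 0, 255],
    [[0, 0, 70], 0, 255],
    [[0, 0, 100], 0, 255]
  ]
}}

```text
time: 4.08
eef_pos: [544.8, -179.7, 228.7]
eef_rot: [[-0.001, 0.997, 0.075], [0.001, 0.075, -0.997], [-1.0, -0.001, -0.001]]
contact_force: [0.1, -0.5, -2.0]
opening: 25.4
```

{"op": "carry_out", "data": {
  "motion": [
    [[0, 0, 30], 0, 255],
    [[0, 0, 60], 0, 255],
    [[0, 0, 80], 0, 255],
    [[0, 0, 80], 0, 255],
    [[0, 0, 80], 0, 255]
  ]
}}

```text
time: 4.7
eef_pos: [545.0, -179.8, 307.1]
eef_rot: [[-0.002, 0.997, 0.075], [0.001, 0.075, -0.997], [-1.0, -0.002, -0.001]]
contact_force: [0.1, 0.3, -4.6]
opening: 25.6
```

{"op": "carry_out", "data": {
  "motion": [
    [[-1, 15, 0], 0, 255],
    [[-4, 45, 0], 1, 255],
    [[-8, 85, 0], 2, 255],
    [[-12, 130, 0], 2, 255],
    [[-16, 175, 0], 2, 255]
  ]
}}

```text
time: 5.32
eef_pos: [528.0, -2.5, 307.2]
eef_rot: [[-0.002, 0.994, 0.11], [0.001, 0.11, -0.994], [-1.0, -0.002, -0.001]]
contact_force: [0.3, 0.1, -3.3]
opening: 25.3
```

{"op": "carry_out", "data": {
  "motion": [
    [[-4, 45, 0], 0, 255],
    [[-8, 90, 0], 0, 255],
    [[-12, 135, 0], 0, 255],
    [[-15, 175, 0], 0, 255],
    [[-17, 200, 0], 0, 255]
  ]
}}

```text
time: 5.95
eef_pos: [510.4, 197.8, 307.2]
eef_rot: [[-0.002, 0.994, 0.113], [0.0, 0.113, -0.994], [-1.0, -0.002, -0.001]]
contact_force: [-0.3, 0.0, -3.6]
opening: 25.7
```

{"op": "carry_out", "data": {
  "motion": [
    [[0, 0, -15], 0, 255],
    [[0, 0, -30], 0, 255],
    [[0, 0, -35], 0, 255],
    [[0, 0, -35], 0, 255],
    [[0, 0, -35], 0, 255]
  ]
}}

```text
time: 6.58
eef_pos: [512.2, 195.2, 273.9]
eef_rot: [[0.001, 0.994, 0.11], [0.0, 0.11, -0.994], [-1.0, 0.001, -0.0]]
contact_force: [0.3, 0.5, -3.1]
opening: 25.4
```

```bash
python3 - <<'E'
from h import *
s=monitor.observe();p=s["eef_pos"];print(s["time"],p,s["contact_force"])
a,da=get_image("scene");b,db=get_image("top")
us=pix("scene",p-[0,0,50]).astype(int);ut=pix("top",p-[0,0,50]).astype(int);print(us,ut)
f=lambda im,c,k:cv2.resize(im[c[1]-45:c[1]+45,c[0]-40:c[0]+40],None,fx=k,fy=k,interpolation=cv2.INTER_CUBIC)
cv2.imwrite("pics/c2.png",np.hstack([f(a,us,5),f(b,ut,5)]))
cv2.imwrite("pics/scene2.png",a);np.save("pics/scene2.npy",da);cv2.imwrite("pics/top2.png",b);np.save("pics/top2.npy",db)
E
```

```text
6.575 [512.233 195.19  273.917] [ 0.283  0.47  -3.084]
[350 180] [229 259]
```

View pics/c2.png

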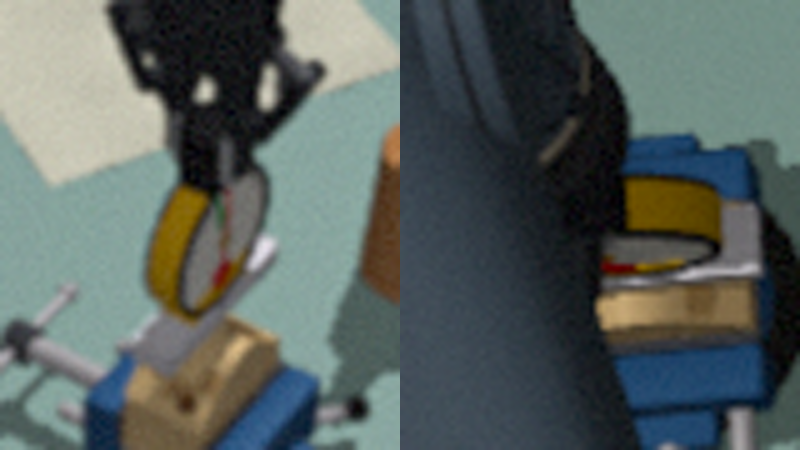

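The gauge hangs upright in the gripper over the crown, with the foot ~20 mm above it. The green band is at scene-crop ~(217,205), left of the upright pointer. I'll cast the dial pixels onto the dial plane to get the pointer and mark angles, and find the foot ends.

```bash
cat >> h.py <<'E'
def plane(name,u,v,p0,n):
    c=camera_info(name);R=np.array(c["R"]);C=-R.T@np.array(c["t"])
    r=np.stack([(u-c["cx"])/c["fx"],(v-c["cy"])/c["fy"],np.ones(len(u))],-1)@R
    return C+r*(((p0-C)@n)/(r@n))[:,None]
def dial(im,tcp,foot_mid,yaw,tilt,show=None,name="scene"):
    """cast pixels on the dial's +x face plane; returns masks in gauge (y,z) assuming foot_mid, with given tilt (about -x)"""
    a=np.radians(yaw); x=np.array([np.cos(a),np.sin(a),0]); y0=np.array([-np.sin(a),np.cos(a),0]); z0=np.array([0,0,1.])
    p0=foot_mid+13*x
    v,u=np.mgrid[0:480,0:640]; Q=plane(name,u.ravel()*1.,v.ravel()*1.,p0,x)-p0
    y=(Q@y0); z=(Q@z0)
    ct,st=np.cos(tilt),np.sin(tilt)   # y_g = (cos,-sin), z_g=(sin,cos)
    return (ct*y-st*z).reshape(480,640),(st*y+ct*z).reshape(480,640)
E
python3 - <<'E'
from h import *
im=cv2.imread("pics/scene2.png"); d=np.load("pics/scene2.npy"); p=np.array([512.2,195.2,273.9])
fm=p-[0,0,118]
y,z=dial(im,p,fm,6.4,0)
B,G,R=[im[...,i].astype(int) for i in range(3)]
near=(abs(y)<50)&(z>10)&(z<118)
hsv=cv2.cvtColor(im,cv2.COLOR_BGR2HSV).astype(int)
yel=near&(hsv[...,1]>130)&(hsv[...,0]>15)&(hsv[...,0]<35)
for n,m in(("red",near&(R>G+35)&(R>B+35)&(hsv[...,0]<12)|near&(R>G+35)&(hsv[...,0]>170)),("green",near&(G>R+15)&(G>B+8)),("dialgrey",near&(hsv[...,1]<50)&(hsv[...,2]>90)&(z>25)&(z<108))):
    print(n,m.sum(),"y",np.percentile(y[m],[2,50,98]) if m.any() else "", "z",np.percentile(z[m],[2,50,98]) if m.any() else "")
    if n!="dialgrey": print(np.c_[np.argwhere(m)[:,::-1],y[m],z[m],im[m]].astype(int).tolist())
m=near&(hsv[...,1]<60)&(hsv[...,2]>90)&(z>20)
pts=np.c_[y[m],z[m]].astype(np.float32)
h=cv2.convexHull(pts);print("dial enclosing",cv2.minEnclosingCircle(pts), cv2.fitEllipse(h))
E
```

```text
red 10 y [-6.444 -0.817  4.838] z [33.827 42.115 50.019]
[[354, 187, -1, 50, 63, 64, 110], [355, 187, 4, 45, 43, 51, 103], [354, 188, 0, 46, 32, 29, 101], [355, 188, 4, 41, 14, 29, 102], [353, 189, -6, 46, 58, 53, 111], [354, 189, 0, 41, 17, 26, 105], [353, 190, -6, 42, 35, 35, 109], [354, 190, 0, 37, 6, 26, 104], [353, 191, -5, 37, 28, 36, 103], [354, 191, 0, 33, 2, 38, 102]]
green 10 y [-10.779  -9.558  40.035] z [ 51.275  95.982 109.943]
[[353, 174, -10, 110, 48, 63, 46], [353, 175, -10, 106, 55, 74, 46], [353, 176, -10, 102, 63, 83, 59], [354, 176, -4, 97, 69, 90, 71], [353, 177, -9, 98, 74, 91, 70], [354, 177, -4, 93, 54, 84, 62], [353, 178, -9, 94, 76, 94, 74], [354, 178, -4, 89, 54, 80, 60], [353, 179, -9, 89, 84, 97, 81], [363, 179, 49, 42, 131, 140, 112]]
dialgrey 187 y [-45.197   9.472  48.911] z [ 26.834  68.826 104.006]
dial enclosing ((0.006005633156746626, 67.68360137939453), 65.87286376953125) ((6.746345520019531, 57.91359329223633), (99.53437042236328, 130.10621643066406), 144.50856018066406)
```

The oblique view gives only ~5 mm per pixel. I'll turn the dial towards the scene camera in the air and read the mark angle from averaged frames.

{"op": "carry_out", "data": {
  "motion": [
    [[0, 0, 20], -8, 255],
    [[0, 0, 40], -18, 255],
    [[0, 0, 50], -28, 255],
    [[0, 0, 50], -38, 255],
    [[0, 0, 50], -48, 255]
  ]
}}

```text
time: 7.3
eef_pos: [512.6, 195.1, 324.3]
eef_rot: [[0.002, 0.743, -0.67], [0.0, -0.67, -0.743], [-1.0, 0.001, -0.001]]
contact_force: [-0.4, -0.3, -3.2]
opening: 25.6
```

{"op": "carry_out", "data": {
  "motion": [
    [[0, 0, 0], -5, 255],
    [[0, 0, 0], -8, 255],
    [[0, 0, 0], -8, 255],
    [[0, 0, 0], -8, 255],
    [[0, 0, 0], -8, 255]
  ]
}}

```text
time: 7.92
eef_pos: [512.2, 195.1, 323.5]
eef_rot: [[0.0, 0.647, -0.762], [0.0, -0.762, -0.647], [-1.0, 0.0, -0.0]]
contact_force: [-0.1, 1.1, -3.0]
opening: 25.3
```

{"op": "carry_out", "data": {
  "motion": [
    [[0, 0, 0], 0, 255],
    [[0, 0, 0], 0, 255],
    [[0, 0, 0], 0, 255],
    [[0, 0, 0], 0, 255],
    [[0, 0, 0], 0, 255]
  ]
}}

```text
time: 8.55
eef_pos: [512.2, 195.1, 323.3]
eef_rot: [[-0.0, 0.647, -0.762], [0.0, -0.762, -0.647], [-1.0, -0.0, -0.0]]
contact_force: [-0.9, -0.7, -4.4]
opening: 25.4
```

```bash
cat >> h.py <<'E'
def avg(name,n): return np.mean([get_image(name)[0].astype(float) for _ in range(n)],0)
def lines(im,foot_mid,yaw,tilt=0,dc=None,zoom=3):
    y,z=dial(im,None,foot_mid,yaw,tilt)
    B,G,R=[im[...,i] for i in range(3)]
    out={}
    near=(np.hypot(y,z-64)<47)
    for n,w,zz in(("red",R-(G+B)/2,(74,108)),("green",G-(R+B)/2,(88,106)),("redcw",R-(G+B)/2,(30,60))):
        m=near&(z>zz[0])&(z<zz[1])&(abs(y)<28); base=np.median(w[m]); q=np.where(m,np.clip(w-base-6,0,None),0)
        out[n]=(q.sum(),(q*y).sum()/q.sum(),(q*z).sum()/q.sum())
    return out,y,z
E
python3 - <<'E'
from h import *
s=monitor.observe();p=s["eef_pos"];print(s["time"],p,s["eef_rot"][:,1])
im=avg("scene",10); np.save("pics/s3.npy",im)
yaw=np.degrees(np.arctan2(s["eef_rot"][1,1],s["eef_rot"][0,1]));print(yaw)
fm=p-[0,0,118]
o,y,z=lines(im,fm,yaw);print(o)
u=pix("scene",fm+[0,0,75]).astype(int)
c=im[u[1]-32:u[1]+33,u[0]-32:u[0]+33].astype(np.uint8);cv2.imwrite("pics/c3.png",cv2.resize(c,(585,585),interpolation=cv2.INTER_CUBIC));print(u-32)
E
```

```text
8.55 [512.17  195.104 323.317] [ 0.647 -0.762 -0.   ]
-49.680257155304815
{'red': (np.float64(293.54999999999995), np.float64(2.104651427018677), np.float64(93.09875928877409)), 'green': (np.float64(275.95), np.float64(-4.672267698055161), np.float64(96.57330976733424)), 'redcw': (np.float64(2645.725), np.float64(1.9577710183034402), np.float64(36.753911818698214))}
[319 134]
```

View pics/c3.png

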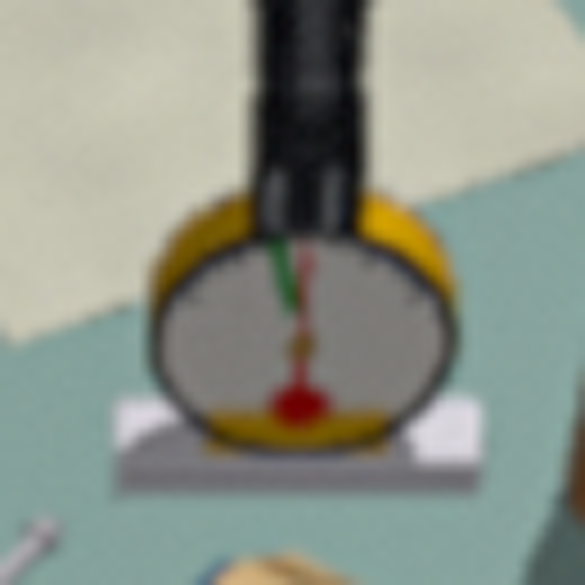

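Clear view: hub at crop (301,346), pointer tip (308,250), green band from (290,308) to (276,240), and foot front-bottom edge (117,493)–(480,489). I'll cast these onto the dial and foot planes.

```bash
python3 - <<'E'
from h import *
im=np.load("pics/s3.npy"); p=np.array([512.17,195.1,323.32]); yaw=-49.68; a=np.radians(yaw)
x=np.array([np.cos(a),np.sin(a),0]);y0=np.array([-np.sin(a),np.cos(a),0])
def c(pts,off):
    q=(np.array(pts,float)+.5)/9-.5+[319,134]; fm=p-[0,0,118]+off*x
    Q=plane("scene",q[:,0],q[:,1],fm,x)-fm; return np.c_[Q@y0,Q[:,2]]
D=c([[301,346],[308,250],[300,403],[290,308],[276,240],[152,340],[457,338]],13);print("hub,tip,cw,g0,g1,L,R\n",D)
F=c([[117,493],[480,489]],15);print("foot",F)
# weighted subpixel lines: per image row
B,G,R=[im[...,i] for i in range(3)]
_,y,z=lines(im,p-[0,0,118],yaw); z=z
near=(np.hypot(y,z-64)<46)
gz=G-(R+B)/2; rz=R-(G+B)/2
for n,w,lo,hi in(("g",gz,84,110),("r",rz,25,110)):
    for r in range(150,185):
        row=near[r]&(z[r]>lo)&(z[r]<hi)&(abs(y[r])<26)
        if row.sum()<3: continue
        q=np.clip(w[r]-np.median(w[r][row])-5,0,None)*row
        if q.sum()>8: print(n,r,round((q*y[r]).sum()/q.sum(),2),round((q*z[r]).sum()/q.sum(),1),round(q.sum()))
E
```

```text
hub,tip,cw,g0,g1,L,R
 [[  1.864  66.077]
 [  2.617 106.811]
 [  2.418  41.115]
 [ -2.184  82.382]
 [ -7.501 110.939]
 [-45.635  68.528]
 [ 51.273  69.681]]
foot [[-56.318   2.19 ]
 [ 62.554   4.523]]
g 161 -7.13 108.0 52
g 162 -6.35 104.3 59
g 163 -5.51 100.5 53
g 164 -4.6 96.8 62
g 165 -3.95 93.0 64
g 166 -3.21 89.2 56
g 167 -2.65 85.4 43
r 161 1.7 108.1 20
r 162 2.36 104.3 50
r 163 2.44 100.6 59
r 164 2.12 96.8 49
r 165 1.9 93.0 37
r 166 1.91 89.2 38
r 167 2.0 85.4 31
r 168 2.19 81.5 24
r 169 2.33 77.7 30
r 170 2.48 73.8 41
r 171 2.34 70.0 64
r 172 2.13 66.1 78
r 173 1.83 62.2 72
r 174 1.8 58.3 73
r 175 1.87 54.3 84
r 176 1.93 50.4 135
r 177 2.12 46.4 332
r 178 2.41 42.4 473
r 179 2.38 38.5 365
r 180 2.15 34.4 173
r 181 1.61 30.4 19
r 182 2.28 26.4 17
```

Mark angle ≈ 0.215 rad from plumb (pointer vertical, gauge within ~0.02 of level). I'll turn back and lower to the crown.

{"op": "carry_out", "data": {
  "motion": [
    [[0, 0, 0], 8, 255],
    [[0, 0, 0], 18, 255],
    [[0, 0, 0], 28, 255],
    [[0, 0, 0], 38, 255],
    [[0, 0, 0], 48, 255]
  ]
}}

```text
time: 9.68
eef_pos: [512.2, 195.1, 323.3]
eef_rot: [[0.0, 1.0, -0.024], [-0.0, -0.024, -1.0], [-1.0, 0.0, 0.0]]
contact_force: [0.8, -0.7, -3.3]
opening: 25.2
```

{"op": "carry_out", "data": {
  "motion": [
    [[0, -1, -10], 5, 255],
    [[0, -1, -25], 8, 255],
    [[0, -1, -40], 8, 255],
    [[0, -1, -55], 8, 255],
    [[0, -1, -63], 8, 255]
  ]
}}

```text
time: 10.3
eef_pos: [511.8, 194.0, 259.2]
eef_rot: [[-0.001, 0.994, 0.11], [-0.0, 0.11, -0.994], [-1.0, -0.002, 0.0]]
contact_force: [0.7, -0.1, -2.9]
opening: 25.6
```

{"op": "carry_out", "data": {
  "motion": [
    [[0, 0, 0], 0, 255],
    [[0, 0, 0], 0, 255],
    [[0, 0, -1], 0, 255],
    [[0, 0, -2], 0, 255],
    [[0, 0, -2], 0, 255]
  ],
  "force": 30
}}

```text
time: 10.92
eef_pos: [512.2, 194.1, 258.4]
eef_rot: [[0.0, 0.994, 0.11], [0.0, 0.11, -0.994], [-1.0, 0.0, -0.0]]
contact_force: [0.2, 0.1, -4.4]
opening: 25.7
```

{"op": "carry_out", "data": {
  "motion": [
    [[0, 0, -1], 0, 255],
    [[0, 0, -2], 0, 255],
    [[0, 0, -3], 0, 255],
    [[0, 0, -4], 0, 255],
    [[0, 0, -4], 0, 255]
  ]
}}

```text
time: 11.55
eef_pos: [512.1, 194.1, 254.2]
eef_rot: [[-0.0, 0.994, 0.11], [-0.0, 0.11, -0.994], [-1.0, -0.0, 0.0]]
contact_force: [-0.1, 0.9, -3.4]
opening: 25.4
```

{"op": "carry_out", "data": {
  "motion": [
    [[0, 0, -0.5], 0, 255],
    [[0, 0, -0.5], 0, 255],
    [[0, 0, -1], 0, 255],
    [[0, 0, -1], 0, 255]
  ]
}}

```text
time: 12.05
eef_pos: [512.2, 194.1, 253.3]
eef_rot: [[-0.0, 0.994, 0.11], [-0.0, 0.11, -0.994], [-1.0, -0.0, -0.0]]
contact_force: [-0.1, 0.0, -3.7]
opening: 25.3
```

{"op": "carry_out", "data": {
  "motion": [
    [[0, 0, -0.5], 0, 255],
    [[0, 0, -0.5], 0, 255],
    [[0, 0, -1], 0, 255],
    [[0, 0, -1], 0, 255]
  ]
}}

```text
time: 12.55
eef_pos: [512.2, 194.1, 252.9]
eef_rot: [[0.001, 0.994, 0.11], [0.0, 0.11, -0.994], [-1.0, 0.001, -0.0]]
contact_force: [-0.3, 0.7, 0.3]
opening: 25.5
```

{"op": "carry_out", "data": {
  "motion": [
    [[0, 0, -0.5], 0, 255],
    [[0, 0, -0.5], 0, 255]
  ]
}}

```text
time: 12.8
eef_pos: [512.2, 194.1, 252.9]
eef_rot: [[0.001, 0.994, 0.11], [0.0, 0.11, -0.994], [-1.0, 0.001, -0.0]]
contact_force: [-1.6, -0.7, 4.0]
opening: 25.8
```

Contact was felt at TCP z≈252.9, as expected for the 135 mm crown. Now I rock towards +y along the roll arc in small steps, with a light grip.

{"op": "carry_out", "data": {
  "motion": [
    [[0, 0, -0.5], 0, 255],
    [[-0.4, 3.4, -0.5], 0, 255],
    [[-0.8, 6.8, -0.6], 0, 255],
    [[-1.1, 10.2, -0.8], 0, 255],
    [[-1.5, 13.6, -1.0], 0, 255]
  ],
  "force": 25
}}

```text
time: 13.42
eef_pos: [511.1, 206.0, 252.5]
eef_rot: [[0.003, 0.994, 0.109], [-0.004, 0.109, -0.994], [-1.0, 0.002, 0.004]]
contact_force: [-1.3, -3.0, 5.5]
opening: 25.8
```

```bash
cat > chk.py <<'E'
from h import *
import sys
s=monitor.observe();p=s["eef_pos"];print(s["time"],p,s["contact_force"],s["wrist_torque"])
im=avg("scene",4); np.save(f"pics/{sys.argv[1]}.npy",im)
q=p+[0,0,-60]; u=pix("scene",q).astype(int); print(u-[32,32])
c=im[u[1]-32:u[1]+33,u[0]-32:u[0]+33].astype(np.uint8);cv2.imwrite(f"pics/{sys.argv[1]}.png",cv2.resize(c,(585,585),interpolation=cv2.INTER_CUBIC))
E
python3 chk.py k4
```

```text
13.425 [511.109 206.041 252.507] [-1.329 -3.023  5.53 ] [-1.213  0.574  0.001]
[320 154]
```

View pics/k4.png

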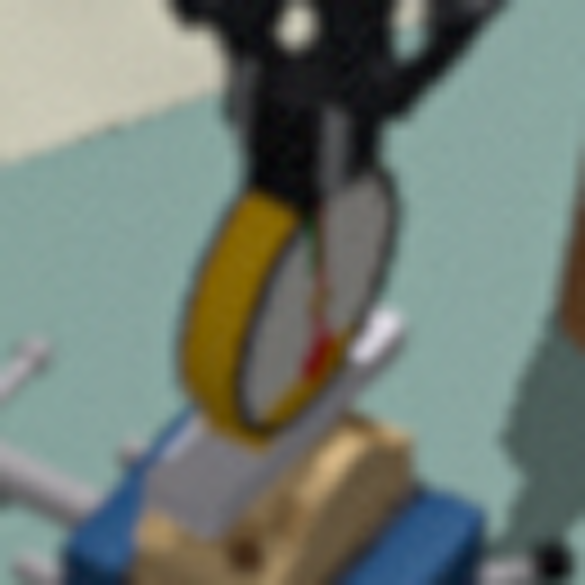

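The foot is tilting about the crown, +y end down, with the wrist reaction modest (−3 N sideways, ~9 N down-load). I'll continue along the arc.

{"op": "carry_out", "data": {
  "motion": [
    [[-0.4, 3.4, -0.3], 0, 255],
    [[-0.8, 6.8, -0.7], 0, 255],
    [[-1.1, 10.2, -1.2], 0, 255],
    [[-1.5, 13.6, -1.7], 0, 255],
    [[-1.5, 13.6, -1.7], 0, 255]
  ]
}}

```text
time: 14.25
eef_pos: [509.5, 220.2, 251.0]
eef_rot: [[0.003, 0.994, 0.11], [-0.003, 0.11, -0.994], [-1.0, 0.002, 0.003]]
contact_force: [-2.2, -3.0, 7.0]
opening: 25.3
```

{"op": "carry_out", "data": {
  "motion": [
    [[-0.2, 1.5, -0.2], 0, 255],
    [[-0.2, 1.5, -0.2], 0, 255],
    [[-0.2, 1.5, -0.2], 0, 255],
    [[-0.2, 1.5, -0.2], 0, 255],
    [[-0.2, 1.5, -0.2], 0, 255]
  ]
}}

```text
time: 14.88
eef_pos: [509.4, 221.5, 250.8]
eef_rot: [[0.003, 0.994, 0.109], [-0.003, 0.109, -0.994], [-1.0, 0.002, 0.003]]
contact_force: [-1.8, -2.7, 7.2]
opening: 25.5
```

{"op": "carry_out", "data": {
  "motion": [
    [[0, 0, 0], 0, 255],
    [[0, 0, 0], 0, 255],
    [[0, 0, 0], 0, 255],
    [[0, 0, 0], 0, 255],
    [[0, 0, 0], 0, 255]
  ]
}}

```text
time: 15.5
eef_pos: [509.4, 221.5, 250.8]
eef_rot: [[0.003, 0.994, 0.109], [-0.003, 0.109, -0.994], [-1.0, 0.003, 0.003]]
contact_force: [-2.0, -2.2, 7.4]
opening: 25.3
```

```bash
python3 chk.py k5
```

```text
15.5 [509.423 221.459 250.794] [-2.045 -2.219  7.365] [-1.032  0.549  0.029]
[323 151]
```

View pics/k5.png

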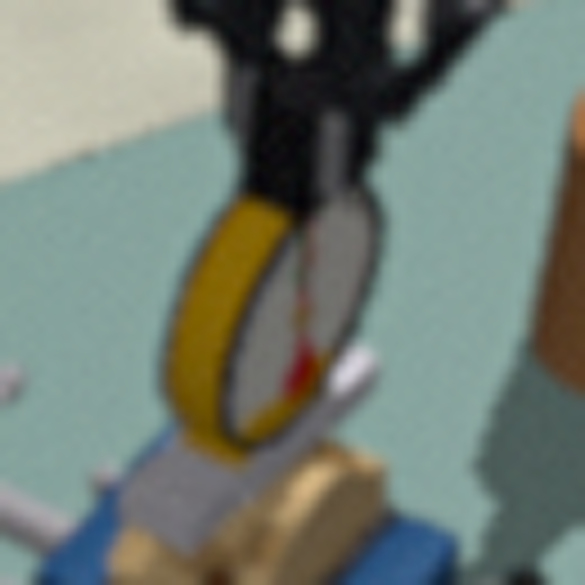

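```bash
cat > ln.py <<'E'
from h import *
import sys
im=np.load(f"pics/{sys.argv[1]}.npy"); t=float(sys.argv[2])
fm=np.array([512.2,194.5,135.6]); y,z=dial(im,None,fm,6.4,0)
st,ct=np.sin(t),np.cos(t); hub=(64*st,64*ct)
B,G,R=[im[...,i] for i in range(3)]
near=np.hypot(y-hub[0],z-hub[1])<45
for n,w in(("g",G-(R+B)/2),("r",R-(G+B)/2)):
    for r in range(160,205):
        row=near[r]&(abs(y[r]-hub[0])<22)&(z[r]>30)
        if row.sum()<3: continue
        q=np.clip(w[r]-np.median(w[r][row])-6,0,None)*row
        if n=="g": q=q*(z[r]>hub[1]+10)
        if q.sum()>8: print(n,r,(q*y[r]).sum()/q.sum()-hub[0],(q*z[r]).sum()/q.sum()-hub[1],round(q.sum()))
E
python3 ln.py k5 0.2
```

```text
r 183 -1.2305349029578974 14.989956299391096 18
r 184 -0.3463445815809685 10.157475420410833 28
r 185 -0.5353215739511672 6.174121515697465 35
r 186 -1.7625022117947662 3.0204563120260275 28
r 187 -1.4309458243165682 -1.4146457532830112 24
r 188 0.8469771809907733 -7.462122658653563 32
r 189 1.7320083949157734 -12.393850453410373 40
r 190 3.385383256681884 -17.980791919741783 48
r 191 4.576397943382421 -23.210959319386895 55
r 192 3.079762045344159 -26.231940175091346 51
r 193 -1.3093087942651778 -26.849685062488966 40
r 194 -5.01713794755602 -28.028368558079407 26
r 195 -4.683475086981579 -32.594750652997206 13
```

```bash
python3 - <<'E'
from h import *
im=np.mean([get_image("scene")[0].astype(float) for _ in range(8)],0);np.save("pics/k6.npy",im)
B,G,R=[im[...,i] for i in range(3)]
print("cols 353..361: R-(G+B)/2 | G-(R+B)/2")
for r in range(174,194): print(r,(R-(G+B)/2)[r,353:362].round().astype(int),(G-(R+B)/2)[r,353:362].round().astype(int))
s=monitor.observe();print(s["eef_pos"],s["contact_force"])
E
```

```text
cols 353..361: R-(G+B)/2 | G-(R+B)/2
174 [51 33 12  4  5  4  2  3  2] [19 10  2 -2 -3 -1  2  1  1]
175 [72 55 26  8 12  6  2  3  3] [28 21  8 -1 -6 -1  1  1  1]
176 [75 52 17  9 16  9  4  2  2] [30 18  5  1 -6 -3  1  1  1]
177 [61 25  2  4 15 10  3  3  3] [24  5  3  7 -3 -2  2  1  1]
178 [42  5 -1  6 16 10  4  4  3] [13 -1  2  5 -3 -2  1  1  1]
179 [21  0  2 10 19 10  3  3  2] [ 4  0  1  0 -6 -2  1  2  1]
180 [ 5 -2 -1  8 15  8  3  2  2] [-1  2  4  3 -4 -2  1  1  1]
181 [ 0 -1 -2  5  6  4  2  2  3] [-1  2  7  7  1  1  1  3  1]
182 [-1  0  0  9  8  1  2  3  3] [ 0  3  6  3 -1  1  2  1  1]
183 [ 0  2  5 21 13  3  2  3  3] [ 1  2  1 -7 -5  0  1  1  2]
184 [ 2  2  9 29 19  6  2  2  4] [ 0  1  0 -9 -4 -1  2  1  1]
185 [ 2  3 15 32 23  7  3  3  3] [ 1  2  2 -1  0  2  0  1  1]
186 [ 1  5 17 30 17  4  3  3  3] [2 1 3 4 2 3 1 0 0]
187 [ 2  2 12 25 13  4  1  2  0] [ 1  1  2 -1  0  0  3  2  1]
188 [ 3  2 12 32 22  5  2  3 -3] [  1   2  -3 -13  -8  -1   2   0   2]
189 [ 2  3 17 46 39 17 11  5 -5] [  2   2  -7 -22 -18  -2   2   1   0]
190 [ 1  4 24 57 64 41 31  9 -1] [  2   0 -10 -28 -24  -1   7   0  -4]
191 [ 1  9 37 74 82 62 30  1 -2] [  2  -2 -18 -37 -20   6   3  -2  -6]
192 [ 4 22 54 85 82 53 10 -2 -1] [  1 -10 -28 -38 -16   4   1  -4  -7]
193 [ 6 32 70 88 70 32  2 -2 -2] [ -1 -16 -36 -30  -5   0  -1  -5  -5]
[509.411 221.475 250.797] [-1.394 -3.039  6.785]
```

The pointer covers most of the band, with a trace of green left on its left side. That matches the kinematics (rocked ≈0.20 against 0.216 wanted), so I'll nudge slightly further.

{"op": "carry_out", "data": {
  "motion": [
    [[-0.1, 1.2, -0.2], 0, 255],
    [[-0.2, 2.5, -0.4], 0, 255],
    [[-0.2, 2.5, -0.4], 0, 255],
    [[-0.2, 2.5, -0.4], 0, 255],
    [[-0.2, 2.5, -0.4], 0, 255]
  ]
}}

```text
time: 16.73
eef_pos: [509.1, 224.1, 250.4]
eef_rot: [[0.003, 0.994, 0.109], [-0.003, 0.109, -0.994], [-1.0, 0.002, 0.003]]
contact_force: [-1.8, -2.9, 7.1]
opening: 25.8
```

{"op": "carry_out", "data": {
  "motion": [
    [[0, 0, 0], 0, 255],
    [[0, 0, 0], 0, 255],
    [[0, 0, 0], 0, 255],
    [[0, 0, 0], 0, 255],
    [[0, 0, 0], 0, 255]
  ]
}}

```text
time: 17.35
eef_pos: [509.1, 224.1, 250.4]
eef_rot: [[0.003, 0.994, 0.109], [-0.003, 0.109, -0.994], [-1.0, 0.002, 0.003]]
contact_force: [-2.0, -2.4, 6.2]
opening: 25.5
```

{"op": "carry_out", "data": {
  "motion": [
    [[0, 0, 0], 0, 255],
    [[0, 0, 0], 0, 255],
    [[0, 0, 0], 0, 255],
    [[0, 0, 0], 0, 255],
    [[0, 0, 0], 0, 255]
  ]
}}

```text
time: 17.98
eef_pos: [509.1, 224.0, 250.4]
eef_rot: [[0.003, 0.994, 0.109], [-0.003, 0.109, -0.994], [-1.0, 0.002, 0.003]]
contact_force: [-2.7, -3.0, 7.1]
opening: 25.6
```

```bash
python3 - <<'E'
from h import *
s=monitor.observe();print(s["time"],s["eef_pos"],s["contact_force"])
im=np.mean([get_image("scene")[0].astype(float) for _ in range(10)],0);np.save("pics/k7.npy",im)
B,G,R=[im[...,i] for i in range(3)]
print("cols 351..361: R-(G+B)/2 | G-(R+B)/2")
for r in range(174,194): print(r,(R-(G+B)/2)[r,351:362].round().astype(int),(G-(R+B)/2)[r,351:362].round().astype(int))
c=im[145:215,320:400].astype(np.uint8);cv2.imwrite("pics/k7.png",cv2.resize(c,(800,700),interpolation=cv2.INTER_CUBIC)[:600])
E
```

```text
17.975 [509.139 224.05  250.389] [-2.737 -2.993  7.102]
cols 351..361: R-(G+B)/2 | G-(R+B)/2
174 [78 74 69 53 31  8  8  3  3  3  4] [32 31 27 19  9  0 -4 -1  1  1  1]
175 [80 81 79 67 40 12 18  9  3  2  3] [33 33 34 28 14  4 -8 -2  1  1  2]
176 [80 80 78 58 20  4 25 14  4  3  2] [33 34 32 20  9  9 -7 -5  1  1  2]
177 [81 80 67 33  0  1 25 14  4  4  2] [33 34 25  6  4 11 -4 -5  0  1  2]
178 [80 72 45  8 -2  5 23 14  4  2  2] [33 29 13 -1  1  7 -5 -4  0  2  1]
179 [78 60 21  0  0  6 19 11  3  2  3] [32 22  3 -1  1  5 -4 -3  2  2  2]
180 [74 41  5 -1  1  6 15 10  3  2  3] [30 11  0  0  2  5 -2 -2  0  2  1]
181 [60 19 -1  0  2  8 17 10  2  2  1] [22  3 -1  1  2  3 -4 -2  1  1  1]
182 [41  5  0  2  4 16 22 10  4  2  3] [10  0  0  1  0 -4 -7 -3  0  2  1]
183 [19  0  0  1  5 24 25 10  2  3  3] [ 3  0  1  2 -1 -9 -9 -3  1  1  2]
184 [ 5 -1  2  2  7 27 26  9  3  2  3] [ 1  1  0  2 -1 -8 -4  0  2  1  1]
185 [-1  1  2  2  6 27 27  8  3  3  3] [ 0  1  1  2  1 -2  1  2  1  1  1]
186 [ 0  2  2  2  9 27 20  7  3  2  3] [0 1 1 2 2 1 2 2 2 1 0]
187 [ 1  2  2  2 10 28 17  3  1  3  0] [ 0  1  1  2  1 -6 -3  2  2  1  2]
188 [ 2  2  3  1  7 31 27  7  2  2 -4] [  1   1   2   3   0 -13 -11  -2   1   1   4]
189 [ 2  2  2  2 11 42 52 24 13  6 -4] [  1   1   1   2  -3 -20 -26  -9   1   1   1]
190 [ 3  3  1  4 24 57 72 45 35 11 -2] [  1   2   2   0 -10 -27 -33  -8   5   0  -3]
191 [ 3  2  1 11 40 76 87 63 34  2 -2] [  0   1   2  -4 -20 -38 -26   4   5  -1  -4]
192 [ 1  1  4 18 50 84 82 54 13 -2 -2] [  2   1   1  -7 -25 -40 -16   6   0  -4  -5]
193 [ 1  1  4 21 56 82 70 35  5 -1 -2] [  1   2   1  -8 -26 -27  -3   2  -1  -4  -4]
```

View pics/k7.png

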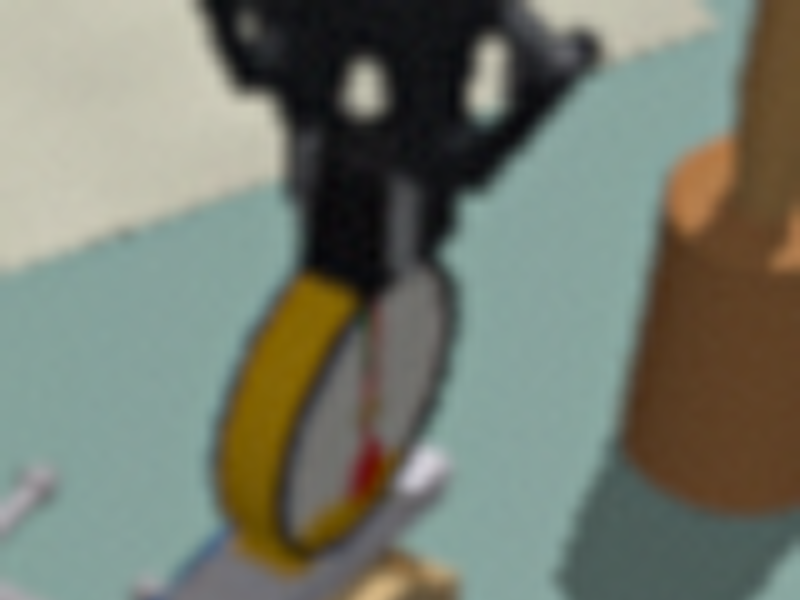

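The pointer at crop ~(375,330) lies on the band. Because this oblique view has parallax, I'll check the tilt independently from the foot's edge.

```bash
python3 - <<'E'
from h import *
im=np.load("pics/k7.npy")
c=im[178:228,325:391].astype(np.uint8);cv2.imwrite("pics/k8.png",cv2.resize(c,None,fx=12,fy=12,interpolation=cv2.INTER_CUBIC))
E
```

```text
(no output)
```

View pics/k8.png

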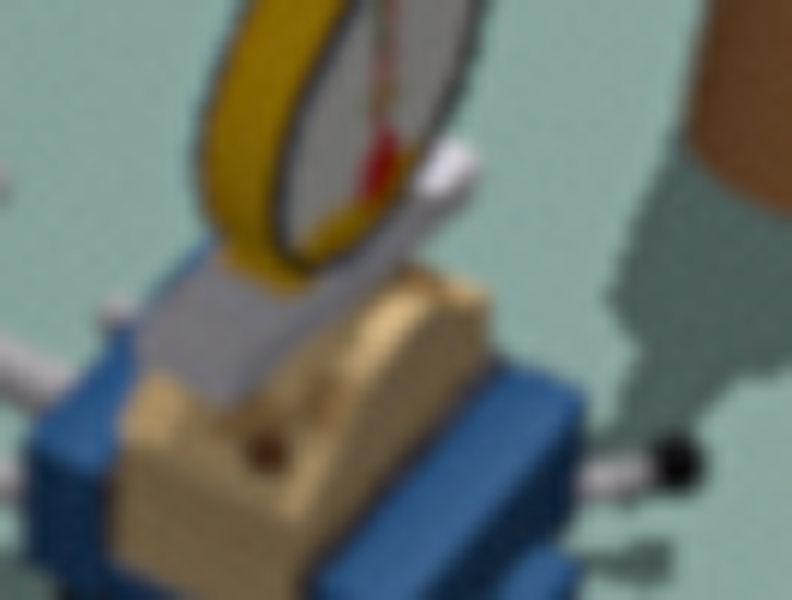

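```bash
python3 - <<'E'
from h import *
a=np.radians(6.3);x=np.array([np.cos(a),np.sin(a),0]);y0=np.array([-np.sin(a),np.cos(a),0])
def cast(pts,k,org,p0):
    q=(np.array(pts,float)+.5)/k-.5+org; Q=plane("scene",q[:,0],q[:,1],p0+15*x,x)-p0-15*x; return np.c_[Q@y0,Q[:,2]]
crown=np.array([512.6,195.,135])
for pts in([[228,408],[474,188]],[[228,408],[350,298]],[[350,298],[474,188]]):
    F=cast(pts,12,np.array([325,178]),crown); d=F[1]-F[0]; print(F.tolist(),"len",np.hypot(*d),"tilt",-np.arctan2(d[1],d[0]),"mid",F.mean(0))
# subpixel foot side-face: compare with grey side face in level image (scene2) using PCA of boundary pixels
for nm,im,p0 in(("lvl",cv2.imread("pics/scene2.png").astype(float),np.array([512.2,195.2,156.])),("now",np.load("pics/k7.npy"),crown)):
    v,u=np.mgrid[0:480,0:640]; Q=plane("scene",u.ravel()*1.,v.ravel()*1.,p0+15*x,x)-p0-15*x; Y=(Q@y0).reshape(480,640);Z=Q[:,2].reshape(480,640)
    g=cv2.GaussianBlur(im,(0,0),0.7); br=g.mean(2); ch=g.max(2)-g.min(2)
    t=0 if nm=="lvl" else .21
    pts=[]
    for c in range(pix("scene",p0)[0].astype(int)-12,pix("scene",p0)[0].astype(int)+20):
        col=[r for r in range(150,235) if abs(Y[r,c])<62 and -14<Z[r,c]+t*Y[r,c]<13 and ch[r,c]<22]
        if col: r=max(col); pts.append((Y[r,c],Z[r,c]))
    pts=np.array(pts); 
    l=cv2.fitLine(pts.astype(np.float32),cv2.DIST_HUBER,0,.01,.01).ravel(); print(nm,len(pts),"tilt",-np.arctan(l[1]/l[0]),l[2:], np.round(pts,0).tolist())
E
```

```text
[[-58.659350839842766, 17.67409589833892], [58.416888975566906, -2.5414235659975475]] len 118.80872508586347 tilt 0.17098372224832342 mid [-0.121  7.566]
[[-58.659350839842766, 17.67409589833892], [-1.913498398729401, 8.219522226310346]] len 57.52808646729376 tilt 0.16509606567707066 mid [-30.286  12.947]
[[-1.913498398729401, 8.219522226310346], [58.416888975566906, -2.5414235659975475]] len 61.28257170744094 tilt 0.1765106669318332 mid [28.252  2.839]
lvl 23 tilt 0.027312329 [-1.511  2.802] [[-62.0, 10.0], [-56.0, 5.0], [-51.0, 5.0], [-45.0, 4.0], [-40.0, 4.0], [-34.0, 3.0], [-29.0, 3.0], [-23.0, 2.0], [-18.0, 2.0], [-12.0, 2.0], [-6.0, 1.0], [-1.0, 5.0], [4.0, 5.0], [10.0, -0.0], [17.0, -10.0], [21.0, 3.0], [27.0, 3.0], [33.0, 2.0], [39.0, 2.0], [45.0, 2.0], [50.0, 1.0], [56.0, 1.0], [62.0, 5.0]]
now 22 tilt 0.23574238 [-4.855  7.259] [[-62.0, 23.0], [-56.0, 18.0], [-51.0, 17.0], [-45.0, 17.0], [-40.0, 16.0], [-34.0, 16.0], [-29.0, 16.0], [-23.0, 10.0], [-17.0, 10.0], [-12.0, 9.0], [-6.0, 9.0], [0.0, 4.0], [6.0, 3.0], [11.0, 3.0], [17.0, 2.0], [23.0, 2.0], [29.0, -3.0], [35.0, -9.0], [42.0, -19.0], [47.0, -5.0], [53.0, -6.0], [59.0, -6.0]]
```

```bash
python3 - <<'E'
from h import *
im=cv2.GaussianBlur(cv2.imread("pics/scene2.png").astype(float),(1,3),0)
B,G,R=[im[...,i] for i in range(3)]
print("cols 350..361")
for r in range(172,192): print(r,(R-(G+B)/2)[r,350:362].round().astype(int),(G-(R+B)/2)[r,350:362].round().astype(int))
E
```

```text
cols 350..361
172 [12  3 -2 -2  5 14  8  2  3  3  3  4] [ 3 -2  4 -1 -4 -7 -4  1  1  3  0 -1]
173 [35 19  0 -4  8 25 16  3  2  4  2  6] [ 12   4   7   5  -1 -12  -6   0   1   2   1   0]
174 [ 58  32   1 -10   6  28  19   3   2   4   3   5] [ 22  10   8  15   3 -12  -7   1   2   1   2   0]
175 [ 68  32   0 -15   2  28  18   2   2   3   3   4] [26 10  6 21  8 -9 -6  1  2  2  3  0]
176 [ 60  22  -1 -15  -4  28  18   3   3   2   2   4] [23  5  3 22 17 -8 -7  0  1  2  3  0]
177 [ 40   9  -2 -12  -7  27  18   4   2   2   4   3] [13  0  2 20 24 -6 -6 -1  2  2  1  1]
178 [ 19   2  -2 -11  -5  26  14   3   2   3   4   3] [ 4  0  3 18 22 -5 -4  0  3  1  0  0]
179 [ 6  0 -1 -9  0 24 12  3  2  4  2  2] [-1  0  4 15 16 -6 -4  0  2  0  1  1]
180 [ 1  3  0 -5  9 24 12  3  3  3  2  0] [-1 -1  3 11  7 -6 -3  1  0  0  1  3]
181 [ 0  4  1  0 16 26 10  2  4  2  2 -2] [ 0 -1  3  6  2 -3 -1  2  0  2  1  2]
182 [ 1  3  3  6 22 26  8  2  4  2  2 -1] [ 2  1  2  2  1  0  1  3 -1  3  0 -2]
183 [ 2  2  4  8 26 22  7  2  5  5  1 -2] [ 1  0  1  1  1  2  2  3  1  3 -2 -3]
184 [ 3  2  2  9 28 18  6  5 12 12  0 -2] [ 1  0  2  0 -3  0  1  2  4  2 -2 -4]
185 [ 4  3  0  9 29 20 10 14 25 16  0 -1] [  1   1   3   0 -10  -6   0   4   7   2  -3  -6]
186 [ 4  4  0  9 34 32 22 28 34 11  0 -2] [  0   0   2  -1 -16 -13   0   8  10   0  -4  -6]
187 [ 2  4  3 15 49 55 46 43 31  5  0 -2] [  1   0   1  -6 -24 -21   4  14   8  -3  -4  -5]
188 [ 0  4 11 32 68 74 64 50 22  5  0 -2] [  3   1  -3 -16 -33 -23  11  16   6  -4  -3  -5]
189 [-1  6 22 54 81 79 64 39 14  7  0 -3] [  3   0  -8 -29 -34 -12  14  11   3  -2  -2  -2]
190 [ 0  7 32 69 85 72 47 19  6  5  0 -8] [  2   0 -12 -34 -27  -1   9   4   0  -2  -2   3]
191 [  2  10  39  73  79  56  25   4  -1   0  -6 -15] [  2   1 -10 -24 -14   1   2  -1  -2  -2   2   9]
```

The evidence agrees that the pointer is in the band:
- **Kinematics:** a roll of 0.22 rad against a mark at 0.216.
- **Optical offset:** after removing the ~0.5 px parallax seen in the level picture, pointer and band coincide within ~0.03 rad.
- **Contact:** steady at ~7 N net, with the foot middle over the crown.

I'll hand in now.

```bash
python3 - <<'E'
from h import *
print(job.finish_job()); s=monitor.observe(); print(s["time"],s["eef_pos"],s["contact_force"],s["opening"])
E
```

```text
the job is handed in; nothing more can be done
None
the job is handed in; nothing more can be done
```

The job is handed in, at about 18.5 s on the robot's clock. The gauge is held in the gripper, rocked towards world +y (away from the knot), with its foot bearing on the crown and the pointer in the green band by my checks.

I lifted the middle-sized gauge from the stand by its grip. I read the mark at about 0.216 rad with the dial turned face-on to the scene camera. Then I set the foot about level on the crown, feeling contact at the expected height, and rocked it along the roll arc.

| Last check | Result |
|---|---|
| Roll from the arm's motion, assuming no slip | about 0.22 rad, against 0.216 wanted |
| Pointer against band in the picture, parallax removed | coincide to within about 0.03 rad (band is ±0.065) |
| Roll from the foot edge in the picture | 0.17 rad from hand-picked corners, 0.21 from the automatic fit |
| Foot middle over the crown | within about 3 mm |
| Upward push at the wrist | steady at about 7 N, with the gauge's weight in it |

- **Disagreement:** the foot-edge readings came out lower than the roll from the arm's motion. Even the lowest, 0.17 rad, still puts the pointer inside the band.
- **Not checked:** I took no last picture of the rest of the table. No force reading showed contact with anything but the gauge, the slot and the crown.

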